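# Push the locking pin of a pressure filter home and secure it with its R-clip

## Robot

A 7-joint arm with a two-finger parallel gripper is mounted at the origin on a cart in front of the work surface, level with it; the furniture and walls round the work are solid. World frame = base frame: x ahead of the robot, y to its left, z up, the work surface at z = 0. Lengths are in m, angles in rad, forces in N, time in s.
With the tool pointing down it reaches from about 0.35 to 0.9 m from the base axis. Payload 8.1 kg.
Tool frame: the origin (TCP) lies at the very end of the fingers, on their centre line; the grasp point (between the pads) lies 19 mm behind it; z points along the fingers, x is the direction in which the jaws open and shut, and the axes are right-handed (so a half turn about z gives the same grasp; the last joint's range is limited). The gripper opens to 92 mm and grips with 3 to 60 N. Pads are 19 mm wide; open, the fingers measure 130 mm over their backs; the gripper's body (75 mm by 190 mm) begins 47 mm behind the grasp point.
Start: joints at [1.033, 0.434, 0.025, 1.573, -0.012, 1.134, -0.075], TCP at [0.263, -0.567, 0.227] pointing down, gripper open.
Joint ranges: [-2.62, 2.62], [-0.44, 2.09], [-1.27, 1.32], [0.08, 2.57], [-1.32, 4.46], [0.12, 2], [-2.74, 2.74]. Speed limits (rad/s): [2.22, 2.22, 3.01, 3.01, 3.14, 3.14, 3.14].

## Interface

Orientations are given as a rotation vector (axis times angle).
In Python, from cell import status, viewer, arm gives the robot as it stands.
- The arm moves only by the tool jog_arm, never from a script. Its argument "commands" is text: rows parted by semicolons, each of 7 numbers parted by spaces: the closure, from -1 (fully open) to 1 (shut), then the shift along the world's x, y, z normalised to -1 to 1, where 1 is 0.3 m, then the turn, a rotation vector about the world's x, y, z normalised to -1 to 1, where 1 is 2 pi rad. In form: jaw dx dy dz wx wy wz; .... A call has exactly 5 rows; each row shifts and turns the commanded pose from where the row before left it; what a row does not reach is not made up. A row lasts 1/10 s, in which the tool goes at most 50 mm and 8.59 degrees, less where a joint would pass 70% of its speed; a pose out of reach is approached as far as the arm can. A call with a number of a shift or a turn outside -1 to 1 is refused whole. A call with a gripper value outside its range is refused whole. The fingers move at their own pace and stop on an object; "force" is the grip in N (left out, the last holds). Time passes only in rows, so rows that do not move let the fingers close, or fill a call up. It gives the time, the measured TCP pose, the force and the opening at its end, in the units of the state.
- status.observe(): the state, without advancing time (a new reading comes with each control period).
- viewer.get_image(name): name is "scene" or "top" or "wrist"; returns a dict with "pixels" (400x640x3 uint8, red, green, blue), "z_map" (400x640 float32, m along the optical axis (not along the pixel's ray), 0 where there is no reading), "camera_matrix" (3x3 intrinsics, pixels), "R" (3x3) and "t" (3): a world point X has camera coordinates R X + t. Camera axes: x right, y down, z forward; pixel columns grow to the right and rows downward; lengths in m; the calibration is good to about 2 mm. A picture is of the moment at which its call begins.
- arm.sign_off(): hands the job in, once; it reports no verdict.
The state is a dict: "clock": time; "joints": joint angles; "dq": joint speeds; "joint_efforts": joint torques, N m; "position": TCP position; "ee_rot": TCP orientation; "force": force on the tool from outside, world axes, zero at the start; "ft_torque": the same for the moment, N m; "width": opening from 0.0 (shut) to 1.0 (fully open).
Only numpy, scipy, OpenCV 4.12 (cv2) and the standard library are available. Lean on these libraries where they do the work, as an engineer would, in place of code of your own. Each camera call takes 0.05 s, during which the arm holds its last target. There are 200 camera calls.

## Task

The yoke of the bench pressure filter is closed over its lid, but its locking pin is only part-way in: push the pin fully home by its head. Then take the R-clip standing in the aluminium parts block and lock the pin with it from above: the straight leg goes right through the cross-hole near the pin's free end and the bent leg rides over the pin until it snaps round it, and the clip is left there, fully seated. The pin turns in its bores and its hole does not stand upright, so feel for the hole and turn the pin with the clip's tip rather than forcing the clip, and leave the other things on the bench where they are.

Things in the scene. Friction and masses are not known exactly. Their poses are not given: they have to be found in the camera images.
- filter: Fixed bench pressure filter: grey base 216 x 112 mm (x -88 to +128, 14 high), steel vessel, dark yoke bar along x over its lid. Origin on the bench; front is -x, robot side. At x = -55 two aluminium ears (28 wide, outer faces y = +/-25, tops z = 94) carry the locking pin: steel, 18 mm thick, axis along y at z = 80, head at -y, free end with the cross-hole at +y. Tallest point 101.
- pin (a joint): How far the pin is pushed in along the filter's +y, 0 to 0.022 m; 0.022 is home, its head hard against the right ear. Starts at 0 to 0.008, the cross-hole still in or next to the left ear. It slides with about 3 N friction and stays where it is left.
- pin_head (a point): Middle of the outer face of the pin's round head (27 mm wide, 7 mm thick), where it is pushed towards the filter's +y; in the filter's frame at (-55, -54, 80) mm when the joint pin reads 0 and (-55, -32, 80) when home.
- pin_hole (a point): Point fixed to the filter at (-55, 41, 80) mm in its frame, on the pin's axis: middle of the cross-hole once the pin is home (16 mm outside the left ear, 11 mm from the pin's end). The hole is 6 mm wide, right through. The pin also turns, unmeasured: the hole's top mouth starts leaning 25 to 50 degrees to the filter's front, 4 to 7 mm off the top line. About 3 N sideways in the mouth turns it.
- rack: Fixed aluminium parts block, 46 (x) x 92 (y) x 36 mm high, origin under its centre. A slot along x (15.8 x 5.5 mm, 26 deep) at y = +24 holds the clip; a spare pin with a flat round head (top at z = 44) stands at y = -24.
- clip: R-clip of 4 mm spring wire, 77 mm long, 40 g, standing eye up in the block's slot, leaning about 5 degrees in its own plane. Origin: middle of the eye, a double coil 22 mm wide and 8 mm thick along the clip's y: grip it there, flat across the 8 mm. Legs run to -z in the x-z plane, straight leg at x = +9. It goes on the pin with its y along the filter's y, bent leg on either side.
- clip_tip (a point): Flat-cut end of the clip's straight leg, on its axis: (9, 0, -66) mm in the clip's frame. It passes through the hole only when hole and leg are within a few degrees of each other. Clip and pin or filter must not press on each other with more than 25 N.
- clip_saddle (a point): Point on the straight leg's axis, (9, 0, -42) mm in the clip's frame, centre of the round bay of the bent leg. Fully seated it lies at pin_hole: the tip is then 24 mm below the pin's axis and the eye's middle 42 mm above it.
- clip_bend (a point): Middle of the wire at the flared free end of the bent leg, at (-1, 0, -54) mm in the clip's frame; the leg springs outward about the eye. Its narrow place just below the bay is 5 mm (clear) from the straight leg's axis, so it spreads some 4 mm to ride over the pin: a push of a few N, under 10, rising and then dropping as it snaps round and pulls the clip in.
- jar_b1: Bystander: white reagent jar with a screw cap, 44 mm wide, 94 mm high, behind the work. Origin under its centre.
- beaker: Bystander: small clear beaker, 59 mm wide, 64 mm high, at the left. Origin under its centre.
- petri: Bystander: clear petri dish, 60 mm wide, 12 mm high, between block and jar. Origin under its centre.
- spanner: Bystander: open-ended spanner lying flat, 142 mm long, at the right. Origin under its centre.

How it is judged:
On the way, in this order (a step that is already met when the one before it is completed fails the run):
1. the pin is pushed home (value of joint pin above 0.02 m), for 0.2 s.
2. the straight leg has gone through the pin's cross-hole (horizontal distance between clip_tip and pin_hole below 0.007 m and z of clip_tip in the frame of pin_hole between -0.035 and -0.01 m), for 0.05 s.
At the end, for the whole second after the job is handed in: the pin is home (within 2.5 mm), the clip sits at rest on it with the centre of its bay within 4 mm of the middle of the cross-hole (leg through the hole, bent leg snapped round the pin) and its plane square to the pin within 0.3 rad (distance between clip_saddle and pin_hole below 0.004 m and angle between the y axis of clip and the y axis of filter, either way round below 0.3 rad and value of joint pin above 0.0195 m and linear speed of clip below 0.01 m/s); the robot touches nothing.
It fails at once if the clip is forced: it presses on the pin or the filter with more than 25 N (contact force between clip and filter above 25 N).
It fails at once if the fingers press on the filter or its pin with more than 60 N (contact force between the fingers and filter above 60 N).
It fails at once if a bystander is moved by more than 20 mm (distance of any of jar_b1, beaker, petri, spanner from where it was at the start of the episode above 0.02 m).
It also fails if it takes over 61 s, if anything falls off the work surface, if the arm or the gripper's body presses on something with over 40 N, if the wrist force passes 120 N, or if a joint passes its speed limit or range.

## Working session

There is one attempt and no reset: what is moved stays moved. The work goes in short steps, Python scripts to look and compute and a tool call to move; the robot and the scene stay as the last step left them, time stands still between calls to the robot, and variables do not carry over. Pictures are saved under pics/ and viewed, about 8 in all and at most 12, crops included, and the job is handed in when it is done.

Besides the shell and the picture viewer there is one more tool, called after "Emit:" as name(argument=value, ...), one argument or row to a line, values as JSON. jog_arm: Moves the arm, as the interface text tells. Scaled input: -1 to 1 covers 0.3 m each way for a shift and 2 pi rad each way for a turn. Its arguments: {"type":"object","properties":{"commands":{"type":"string"},"force":{"type":"number"}},"required":["commands"]}

```bash
ls; mkdir -p pics; cat > h.py <<'E'
import numpy as np, cv2
from cell import status, viewer, arm
def shot(name,fn):
    d=viewer.get_image(name); np.savez('pics/'+fn+'.npz',**{k:np.array(v) for k,v in d.items()})
    cv2.imwrite('pics/'+fn+'.png',d['pixels'][:,:,::-1]); return d
def load(fn): return dict(np.load('pics/'+fn+'.npz'))
def xyz(d):
    K,R,t,z=d['camera_matrix'],d['R'],d['t'],d['z_map']
    v,u=np.mgrid[:z.shape[0],:z.shape[1]]
    c=np.stack([(u-K[0,2])/K[0,0]*z,(v-K[1,2])/K[1,1]*z,z],-1)
    return (c-t)@R
def proj(d,X):
    c=d['R']@np.asarray(X)+d['t']; p=d['camera_matrix']@c; return p[:2]/p[2]
def ray(d,u,v,zw):
    K,R,t=d['camera_matrix'],d['R'],d['t']
    r=R.T@np.array([(u-K[0,2])/K[0,0],(v-K[1,2])/K[1,1],1]); o=-R.T@t
    return o+r*(zw-o[2])/r[2]
E
python3 - <<'E'
from h import *
print(status.observe())
a=shot('scene','s0');b=shot('top','t0')
for n,d in(('s',a),('t',b)): print(n,-d['R'].T@d['t'],d['R'][2],d['camera_matrix'][0,0])
E
```

```text
pics
{'clock': 0.0, 'joints': array([ 1.03341603,  0.43524532,  0.0249718 ,  1.57412283, -0.01163217,
        1.13394855, -0.07509916]), 'dq': array([-2.54012782e-04, -2.71776368e-04, -4.01397873e-05, -7.34661186e-04,
       -4.20474975e-04,  1.76441005e-03,  2.37464345e-04]), 'joint_efforts': array([ 7.08378211e-04, -6.67844439e+01,  9.85503606e-01, -3.14454317e+01,
       -6.04390120e-02,  4.30481869e-02,  1.52814414e-04]), 'position': array([ 0.26300013, -0.56640791,  0.2259211 ]), 'ee_rot': array([-2.64757919e+00,  1.68973620e+00,  2.18133413e-03]), 'force': array([ 0.37031693,  0.66112738, -0.31595977]), 'ft_torque': array([-0.03417994,  0.01704608, -0.00900989]), 'width': 1.0008143438551085}
s [-0.05630126  0.82625454  0.67552785] [ 0.53022516 -0.67821899 -0.5088028 ] 472.84740598076297
t [0.31495033 0.06462288 1.3451068 ] [ 0.18921888 -0.00303078 -0.98193026] 495.1426406023307
```

View pics/t0.png

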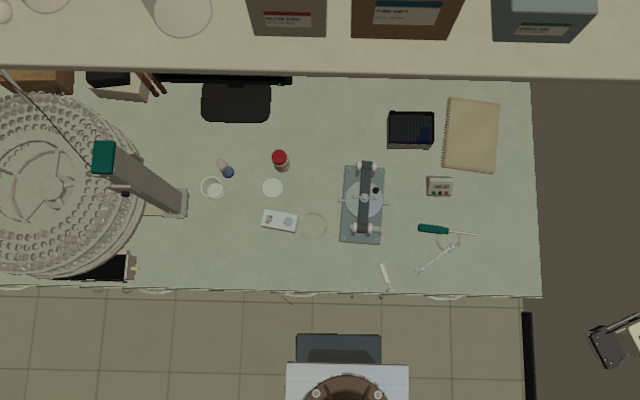

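View pics/s0.png

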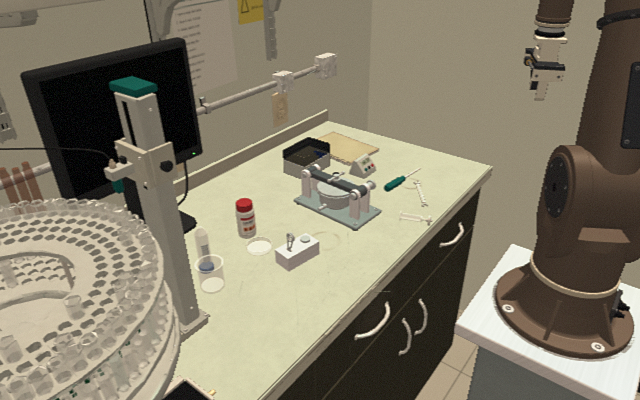

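The top view shows the filter at about (362,205), with its pin ears at its lower end (362,228), and the rack at (280,221). I'll enlarge both.

```bash
python3 - <<'E'
from h import *
b=load('t0');a=load('s0')
t=cv2.resize(b['pixels'][150:255,250:400,::-1],None,fx=4,fy=4,interpolation=2)
s=cv2.resize(a['pixels'][160:275,265:395,::-1],None,fx=4,fy=4,interpolation=2)
im=np.zeros((470,1130,3),np.uint8); im[:420,:600]=t; im[:460,605:605+520]=s
cv2.imwrite('pics/c0.png',cv2.resize(im,(800,333),interpolation=3))
cv2.imwrite('pics/ct.png',t)
P=xyz(b)
# filter base: z ~14mm ; rack top z~36
for lo,hi,nm,sl in((.008,.02,'base',(slice(150,260),slice(325,400))),(.031,.04,'rack',(slice(195,245),slice(250,310)))):
    Q=P[sl].reshape(-1,3); v=b['z_map'][sl].ravel()>0
    Q=Q[v&(Q[:,2]>lo)&(Q[:,2]<hi)]; r=cv2.minAreaRect(Q[:,:2].astype(np.float32)*1000); print(nm,len(Q),r,cv2.boxPoints(r).round(1).tolist(),np.median(Q[:,2]))
E
```

```text
base 1360 ((571.6795654296875, -31.151840209960938), (300.0809631347656, 201.54383850097656), 2.22921085357666) [[417.79998779296875, 63.70000076293945], [425.70001220703125, -137.6999969482422], [725.5, -126.0], [717.7000122070312, 75.4000015258789]] 0.015141142884559453
rack 419 ((517.8399658203125, 189.4521026611328), (92.72341918945312, 46.883609771728516), 81.3202896118164) [[487.70001220703125, 147.1999969482422], [534.0, 140.10000610351562], [548.0, 231.6999969482422], [501.70001220703125, 238.8000030517578]] 0.03673291643169265
```

View pics/ct.png

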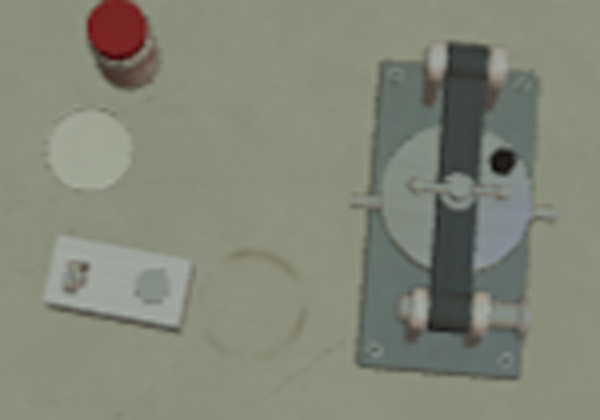

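Crop: base corners at about (380,60), (538,73), (519,378), (358,365). The ear stack is around (445,310), with the pin head at (521,316). The clip eye is at (76,275) in the rack.

```bash
cat >> h.py <<'E'
def rt(yaw,o):
    c,s=np.cos(yaw),np.sin(yaw); return lambda p: np.array([o[0]+c*p[0]-s*p[1],o[1]+s*p[0]+c*p[1],p[2]])
E
python3 - <<'E'
from h import *
b=load('t0');P=xyz(b)
c=np.array([ray(b,u/4+250-.375,v/4+150-.375,.014) for u,v in((380,60),(538,73),(519,378),(358,365))])*1000
print(c.round(1))
# model corners TL:(128,56) TR:(128,-56) BR:(-88,-56) BL:(-88,56)
M=np.array([(128,56),(128,-56),(-88,-56),(-88,56)],float)
m=M.mean(0);q=c[:,:2].mean(0);A=M-m;B=c[:,:2]-q
yaw=np.arctan2((A[:,0]*B[:,1]-A[:,1]*B[:,0]).sum(),(A*B).sum());R=np.array([[np.cos(yaw),-np.sin(yaw)],[np.sin(yaw),np.cos(yaw)]])
o=q-R@m;print('yaw',np.degrees(yaw),'o',o, 'res',(B-A@R.T).round(1).tolist())
f=rt(yaw,o/1000)
for n,p in dict(head0=(-.055,-.054,.08),head1=(-.055,-.032,.08),hole=(-.055,.041,.08),earL=(-.055,.025,.094)).items():
    w=f(p);print(n,w.round(4),'px',((proj(b,w)-[250,150])*4).round(0))
# check: cloud of points z .07-.1
sl=(slice(220,240),slice(345,385));Q=P[sl].reshape(-1,3);Q=Q[(Q[:,2]>.074)&(Q[:,2]<.105)]
L=np.c_[Q[:,:2]-o/1000]@R
print((np.c_[L,Q[:,2]]*1000).round(0)[np.argsort(L[:,1])][:14].tolist())
print((np.c_[L,Q[:,2]]*1000).round(0)[np.argsort(L[:,1])][-14:].tolist())
sl=(slice(205,235),slice(258,285));Q=P[sl].reshape(-1,3);Q=Q[(Q[:,2]>.045)];print('clip',(Q*1000).round(0).tolist())
g=rt(np.radians(-8.7),(.5178,.1895));print(g((0,.024,.036)))
E
```

```text
[[680.5  16.9  14. ]
 [673.9 -93.   14. ]
 [461.3 -80.5  14. ]
 [467.5  28.2  14. ]]
yaw -3.240027528835795 o [550.81663738 -30.96764555] res [[-1.3, -0.8], [-1.5, 1.1], [1.5, 1.4], [1.4, -1.7]]
head0 [ 0.4929 -0.0818  0.08  ] px [531. 317.]
head1 [ 0.4941 -0.0598  0.08  ] px [497. 314.]
hole [0.4982 0.0131 0.08  ] px [384. 305.]
earL [ 0.4973 -0.0029  0.094 ] px [410. 304.]
[[-61.0, -51.0, 91.0], [-59.0, -51.0, 92.0], [-54.0, -51.0, 92.0], [-57.0, -51.0, 94.0], [-51.0, -51.0, 92.0], [-49.0, -50.0, 92.0], [-46.0, -50.0, 92.0], [-43.0, -50.0, 91.0], [-66.0, -50.0, 85.0], [-61.0, -49.0, 89.0], [-65.0, -49.0, 93.0], [-59.0, -49.0, 91.0], [-57.0, -48.0, 95.0], [-43.0, -48.0, 88.0]]
[[-46.0, 26.0, 87.0], [-62.0, 28.0, 84.0], [-59.0, 28.0, 86.0], [-57.0, 28.0, 86.0], [-55.0, 29.0, 92.0], [-49.0, 29.0, 87.0], [-53.0, 29.0, 93.0], [-46.0, 29.0, 85.0], [-62.0, 30.0, 87.0], [-60.0, 31.0, 89.0], [-57.0, 31.0, 88.0], [-55.0, 31.0, 88.0], [-50.0, 31.0, 90.0], [-47.0, 32.0, 89.0]]
clip [[522.0, 215.0, 85.0], [522.0, 212.0, 84.0], [522.0, 210.0, 82.0], [520.0, 218.0, 81.0], [519.0, 214.0, 86.0], [519.0, 212.0, 85.0], [520.0, 210.0, 84.0], [525.0, 211.0, 51.0], [516.0, 217.0, 87.0], [516.0, 214.0, 88.0], [517.0, 212.0, 85.0], [519.0, 211.0, 74.0], [513.0, 216.0, 90.0], [514.0, 214.0, 87.0], [514.0, 212.0, 87.0], [517.0, 211.0, 67.0], [511.0, 216.0, 89.0], [511.0, 214.0, 90.0], [512.0, 212.0, 85.0], [514.0, 211.0, 71.0], [509.0, 217.0, 83.0], [509.0, 214.0, 86.0], [510.0, 212.0, 80.0], [511.0, 211.0, 70.0], [516.0, 176.0, 47.0], [507.0, 220.0, 80.0], [506.0, 216.0, 86.0], [506.0, 214.0, 84.0], [507.0, 212.0, 82.0], [504.0, 217.0, 84.0], [504.0, 214.0, 81.0], [505.0, 212.0, 76.0], [511.0, 176.0, 45.0]]
[0.52143026 0.21322385 0.036     ]
```

Emit:
jog_arm(
  commands="1 0.075 0.14 0 0 0 -0.0157; 1 0.075 0.14 0 0 0 -0.0157; 1 0.075 0.14 0 0 0 -0.0157; 1 0.075 0.14 0 0 0 -0.0157; 1 0.075 0.14 0 0 0 -0.0157",
  force=20,
)

```text
clock: 0.6
position: [0.3761, -0.3549, 0.2265]
ee_rot: [2.151, -2.29, -0.001]
force: [1.2, -0.2, -0.2]
width: 0.615
```

Emit:
jog_arm(
  commands="1 0.075 0.14 0 0 0 0; 1 0.075 0.14 0 0 0 0; 1 0.075 0.14 0 0 0 0; 1 0.075 0.14 0 0 0 0; 1 0.075 0.14 0 0 0 0",
)

```text
clock: 1.1
position: [0.4886, -0.145, 0.2266]
ee_rot: [2.155, -2.285, -0.0]
force: [0.3, -0.5, 0.7]
width: 0.179
```

Emit:
jog_arm(
  commands="1 0.01 0 -0.125 0 0 0; 1 0.005 0 -0.125 0 0 0; 1 0 0 -0.125 0 0 0; 1 0 0 -0.125 0 0 0; 1 0 0.05 0 0 0 0",
)

```text
clock: 1.6
position: [0.489, -0.133, 0.072]
ee_rot: [2.148, -2.284, -0.009]
force: [-0.4, -0.5, -0.2]
width: 0.003
```

Emit:
jog_arm(
  commands="1 0 0.03 0 0 0 0; 1 0 0.02 0 0 0 0; 1 0 0.02 0 0 0 0; 1 0 0.02 0 0 0 0; 1 0 0.0 0 0 0 0",
)

```text
clock: 2.1
position: [0.4931, -0.104, 0.0773]
ee_rot: [-2.156, 2.284, -0.001]
force: [0.4, -0.4, 0.4]
width: 0.002
```

Emit:
jog_arm(
  commands="1 0 0.02 -0.015 0 0 0; 1 0 0.015 0 0 0 0; 1 0 0.015 0 0 0 0; 1 0 0.015 0 0 0 0; 1 0 0.015 0 0 0 0",
)

```text
clock: 2.6
position: [0.4929, -0.081, 0.0723]
ee_rot: [2.155, -2.286, 0.001]
force: [2.0, -3.7, -0.9]
width: 0.002
```

Emit:
jog_arm(
  commands="1 0 0.01 0 0 0 0; 1 0 0.01 0 0 0 0; 1 0 0 0 0 0 0; 1 0 0 0 0 0 0; 1 0 0 0 0 0 0",
)

```text
clock: 3.1
position: [0.4929, -0.0784, 0.0725]
ee_rot: [2.15, -2.287, 0.005]
force: [1.5, -16.5, -0.6]
width: 0.002
```

Emit:
jog_arm(
  commands="1 0 0.006 0 0 0 0; 1 0 0 0 0 0 0; 1 0 0 0 0 0 0; 1 0 0 0 0 0 0; 1 0 0 0 0 0 0",
)

```text
clock: 3.6
position: [0.4928, -0.0783, 0.0725]
ee_rot: [2.148, -2.288, 0.007]
force: [2.4, -21.5, 0.3]
width: 0.006
```

Emit:
jog_arm(
  commands="1 0 -0.02 0 0 0 0; 1 0 -0.08 0 0 0 0; 1 0 -0.1 0.05 0 0 0; 1 0 0 0.16 0 0 0; 1 0 0 0.16 0 0 0",
)

```text
clock: 4.1
position: [0.4915, -0.1327, 0.1837]
ee_rot: [2.154, -2.285, -0.006]
force: [1.0, -0.7, 0.5]
width: -0.0
```

Emit:
jog_arm(
  commands="1 0.005 0.0 0.1 0 0 0; 1 0.005 0.14 0.03 0 0 0; 1 0.005 0.14 0 0 0 0; 1 0.005 0.14 0 0 0 0; -0.5 0 0.06 0 0 0 0",
)

```text
clock: 4.6
position: [0.498, 0.0167, 0.2224]
ee_rot: [-2.161, 2.278, 0.003]
force: [0.1, 0.5, -0.2]
width: 0.052
```

```bash
python3 - <<'E'
from h import *
d=shot('wrist','w1'); print(-d['R'].T@d['t'],d['R'],d['camera_matrix'][0,0]); print(status.observe()['position'])
f=rt(np.radians(-3.24),(.5508,-.0310))
for p in((-.055,.041,.08),(-.055,-.032,.08),(-.055,.052,.089)): print(proj(d,f(p)))
E
```

```text
[0.56798278 0.01158019 0.38066469] [[-0.05256139 -0.99861392 -0.00274453]
 [-0.96400661  0.05002218  0.2611303 ]
 [-0.26063107  0.01637112 -0.96529966]] 337.07427724533784
[0.49796936 0.01843726 0.22237812]
[325.318503   189.34992151]
[405.12591568 189.7077389 ]
[313.01790325 191.58320823]
```

View pics/w1.png

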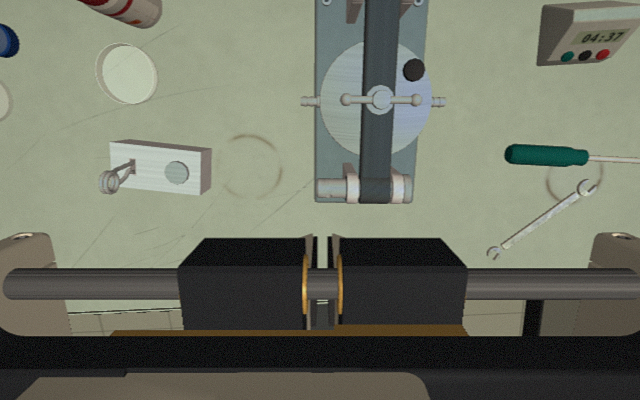

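Emit:
jog_arm(
  commands="0.3 0.01 0.13 -0.01 0 0 -0.003; 0.3 0.01 0.13 -0.01 0 0 -0.003; 0.3 0.01 0.13 -0.01 0 0 -0.003; 0.3 0.01 0.13 -0.01 0 0 -0.003; 0.3 0.01 0.13 -0.01 0 0 -0.003",
)

```text
clock: 5.15
position: [0.5129, 0.2081, 0.207]
ee_rot: [2.045, -2.384, -0.002]
force: [0.7, -0.3, -0.5]
width: 0.347
```

```bash
python3 - <<'E'
from h import *
d=shot('wrist','w2'); print(status.observe()['position'],status.observe()['ee_rot'])
a=load('w1')['pixels'][150:230,290:430,::-1];b=d['pixels'][110:250,230:400,::-1]
im=np.zeros((600,690,3),np.uint8)
im[:320,:560]=cv2.resize(a,None,fx=4,fy=4,interpolation=2)[:320]
c=cv2.resize(b,None,fx=4,fy=4,interpolation=2);cv2.imwrite('pics/w2c.png',c)
cv2.imwrite('pics/w1c.png',im[:320,:560])
P=xyz(d);Q=P.reshape(-1,3)
m=(Q[:,2]>.045)&(Q[:,2]<.095)&(abs(Q[:,0]-.515)<.03)&(abs(Q[:,1]-.214)<.015)
Q=Q[m]*1000;print(len(Q),Q.mean(0))
for lo in range(45,95,5):
    S=Q[(Q[:,2]>=lo)&(Q[:,2]<lo+5)]
    if len(S):print(lo,len(S),S.min(0).round(1),S.max(0).round(1),S.mean(0).round(1))
E
```

```text
[0.51182351 0.21614541 0.20667603] [-2.05122127  2.37645238  0.00775407]
250 [517.79492486 211.54396882  80.08373832]
45 5 [526.7 208.9  45. ] [527.7 211.7  48.8] [527.3 210.5  47.5]
50 6 [526.4 208.9  50.6] [527.4 211.7  53.7] [526.9 210.2  52.3]
55 6 [525.9 208.9  56.5] [526.7 211.7  59.9] [526.3 210.2  57.7]
60 5 [525.6 208.9  61.4] [526.7 211.6  63.7] [526.1 210.3  62.8]
65 8 [524.3 208.1  65.2] [526.2 211.7  68.3] [525.3 210.2  66.8]
70 7 [524.6 208.   70.3] [525.7 210.7  74.1] [525.1 209.5  72.3]
75 25 [504.3 207.2  75.1] [525.4 214.2  79.9] [522.7 210.6  77.8]
80 116 [505.2 207.4  80.2] [524.3 217.1  85. ] [516.  211.9  83.1]
85 72 [509.  208.2  85. ] [520.1 216.3  88.4] [514.8 212.1  85.8]
```

View pics/w2c.png

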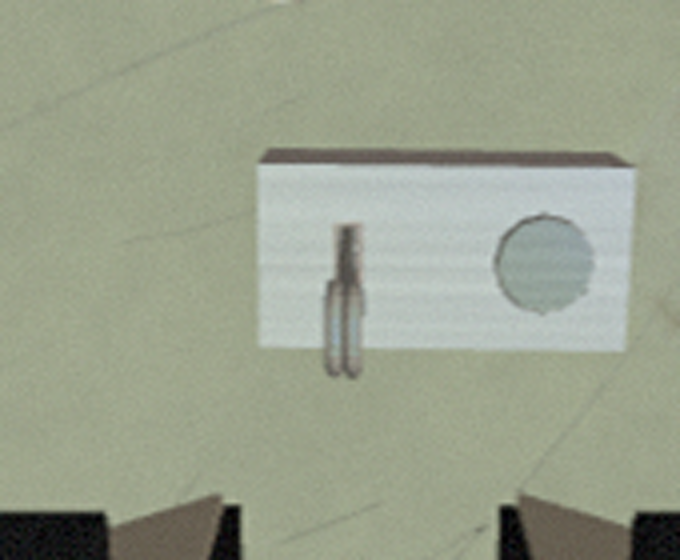

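Emit:
jog_arm(
  commands="0.3 0.007 -0.014 -0.12 0 0 0; 0.3 0 0 -0.14 0 0 0; 0.3 0 0 -0.13 0 0 0; 0.3 0 0 -0.06 0 0 0; 0.3 0 0 -0.03 0 0 0",
)

```text
clock: 5.7
position: [0.514, 0.2015, 0.0611]
ee_rot: [2.044, -2.381, -0.003]
force: [-0.1, -0.6, 0.7]
width: 0.349
```

Emit:
jog_arm(
  commands="0.3 0 0 0 0 0 0; 0.6 0 0 0 0 0 0; 0.8 0 0 0 0 0 0; 1 0 0 0 0 0 0; 1 0 0 0 0 0 0",
  force=40,
)

```text
clock: 6.2
position: [0.5175, 0.2065, 0.065]
ee_rot: [-2.043, 2.376, 0.003]
force: [1.6, 12.2, -3.2]
width: 0.095
```

Emit:
jog_arm(
  commands="1 0 0.008 0 0 0 0; 1 0 0.007 0 0 0 0; 1 0 0 0 0 0 0; 1 0 0 0 0 0 0; 1 0 0 0 0 0 0",
)

```text
clock: 6.7
position: [0.5176, 0.2102, 0.0651]
ee_rot: [-2.043, 2.377, 0.002]
force: [1.6, 9.0, -1.8]
width: 0.085
```

Emit:
jog_arm(
  commands="1 0 0.01 0 0 0 0; 1 0 0 0 0 0 0; 1 0 0 0.01 0 0 0; 1 0 0 0.02 0 0 0; 1 0 0 0.04 0 0 0",
)

```text
clock: 7.2
position: [0.5161, 0.2107, 0.0847]
ee_rot: [-2.045, 2.382, 0.002]
force: [1.3, 5.5, -1.5]
width: 0.082
```

Emit:
jog_arm(
  commands="1 0 0 0.14 0 0 0; 1 0 0 0.15 0 0 0; 1 0 0 0.15 0 0 0; 1 -0.08 -0.1 0.15 0 0 0.003; 1 -0.08 -0.13 0 0 0 0.003",
)

```text
clock: 7.7
position: [0.4735, 0.1469, 0.2595]
ee_rot: [-2.088, 2.335, -0.004]
force: [0.5, -1.8, -1.0]
width: 0.087
```

Emit:
jog_arm(
  commands="1 -0.08 -0.13 0 0 0 0.003; 1 -0.08 -0.13 0 0 0 0.003; 1 -0.06 -0.13 0 0 0 0.003; 1 0 0 0 0 0 0; 1 0 0 0 0 0 0",
)

```text
clock: 8.2
position: [0.405, 0.0268, 0.2548]
ee_rot: [-2.152, 2.288, -0.001]
force: [-0.0, 0.5, 0.3]
width: 0.084
```

```bash
python3 - <<'E'
from h import *
d=shot('wrist','w3'); s=status.observe();print(s['position'],s['ee_rot'],s['force'])
f=rt(np.radians(-3.24),(.5508,-.0310)); u,v=proj(d,f((-.055,.041,.08))).round().astype(int);print(u,v)
s=shot('scene','s3'); us,vs=proj(s,f((-.055,.041,.08))).round().astype(int);print(us,vs)
a=d['pixels'][max(v-30,0):v+40,u-35:u+65,::-1];b=d['pixels'][160:340,240:400,::-1]
c=s['pixels'][vs-25:vs+25,us-30:us+30,::-1]
im=np.zeros((600,800,3),np.uint8)
def put(x,r,cc,h,w): x=cv2.resize(x,(w,h),interpolation=2); im[r:r+h,cc:cc+w]=x
put(a,0,0,300,int(300*a.shape[1]/a.shape[0]));put(c,300,0,300,360);put(b,300,400,300,266)
cv2.imwrite('pics/w3c.png',im)
E
```

```text
[0.40553588 0.02790664 0.25470405] [-2.15411867e+00  2.28593650e+00 -6.67017103e-04] [ 0.29175656  1.28572354 -1.00305849]
329 84
349 198
```

View pics/w3c.png

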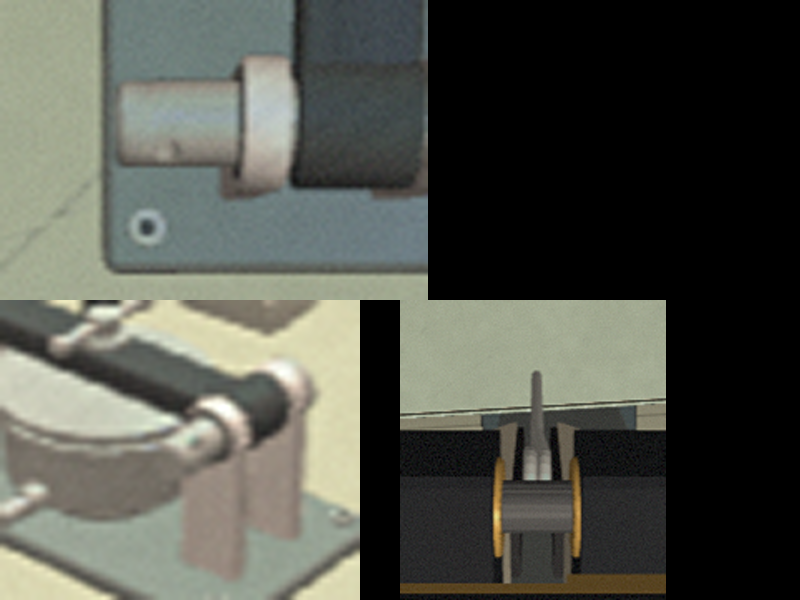

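Top crop: the pin's free end is at column 118 and the hole mouth at (172,150). That is low on the pin, leaning about 45° to the front. Lower right: the clip leg points down at (536,372). Next I'll get the clip and pin positions from the same wrist depth image.

```bash
python3 - <<'E'
from h import *
d=load('w3');P=xyz(d)*1000;z=d['z_map']
o=np.array([405.5,27.9,254.7])
# clip leg rows
for v in range(196,262,5):
    u=[u for u in range(305,340) if 0<z[v,u]<.22 and abs(P[v,u,1]-o[1])<12 and P[v,u,2]<o[2]+5]
    if u: print(v,u[0],u[-1],(P[v,u].mean(0)-o).round(1),P[v,u].mean(0).round(1))
# pin
for v in range(70,96,2): print(v,[tuple(P[v,u].round(0).astype(int)) for u in (318,320,321,322,323,330,338,345,349,352)])
E
```

```text
206 320 325 [ 11.1  -3.1 -47.3] [416.6  24.8 207.4]
211 320 325 [ 10.3  -3.1 -38.7] [415.8  24.8 216. ]
216 319 325 [  9.7  -2.7 -30.5] [415.2  25.2 224.2]
221 319 325 [  9.2  -2.7 -22.9] [414.7  25.2 231.8]
226 319 325 [  8.6  -2.7 -16.1] [414.1  25.2 238.6]
231 319 326 [ 7.9 -2.9 -9.9] [413.4  25.  244.8]
236 305 339 [ 9.1 -2.8  0.5] [414.6  25.1 255.2]
241 319 326 [ 6.9 -2.8  1.7] [412.4  25.1 256.4]
246 319 320 [ -2.6  -0.6 -15.1] [402.9  27.3 239.6]
70 [(np.int64(519), np.int64(23), np.int64(11)), (np.int64(519), np.int64(21), np.int64(14)), (np.int64(518), np.int64(20), np.int64(14)), (np.int64(518), np.int64(19), np.int64(13)), (np.int64(518), np.int64(18), np.int64(15)), (np.int64(518), np.int64(10), np.int64(14)), (np.int64(517), np.int64(1), np.int64(13)), (np.int64(517), np.int64(-7), np.int64(15)), (np.int64(511), np.int64(-7), np.int64(65)), (np.int64(508), np.int64(-8), np.int64(90))]
72 [(np.int64(517), np.int64(23), np.int64(10)), (np.int64(516), np.int64(21), np.int64(14)), (np.int64(516), np.int64(20), np.int64(15)), (np.int64(516), np.int64(19), np.int64(13)), (np.
[... 4548 characters left out ...]
4(19), np.int64(82)), (np.int64(491), np.int64(13), np.int64(82)), (np.int64(475), np.int64(21), np.int64(413)), (np.int64(490), np.int64(-1), np.int64(83)), (np.int64(490), np.int64(-5), np.int64(83)), (np.int64(490), np.int64(-7), np.int64(91))]
94 [(np.int64(493), np.int64(25), np.int64(12)), (np.int64(493), np.int64(23), np.int64(12)), (np.int64(493), np.int64(21), np.int64(14)), (np.int64(493), np.int64(20), np.int64(13)), (np.int64(493), np.int64(19), np.int64(13)), (np.int64(492), np.int64(11), np.int64(14)), (np.int64(492), np.int64(2), np.int64(14)), (np.int64(491), np.int64(-6), np.int64(14)), (np.int64(488), np.int64(-5), np.int64(80)), (np.int64(488), np.int64(-7), np.int64(89))]
```

Emit:
jog_arm(
  commands="1 0.04 -0.01 -0.07 -0.0008 -0.0139 0; 1 0.04 -0.01 -0.07 -0.0008 -0.0139 0; 1 0.04 -0.01 -0.07 -0.0008 -0.0139 0; 1 0.035 -0.01 -0.07 -0.0008 -0.0139 0; 1 0 -0.01 -0.07 -0.0008 -0.0139 0",
)

```text
clock: 8.8
position: [0.4541, 0.0116, 0.1551]
ee_rot: [-1.939, 2.06, -0.441]
force: [1.8, -2.4, -1.1]
width: 0.088
```

Emit:
jog_arm(
  commands="1 0 0 0 0 0 0; 1 0 0 0 0 0 0; 1 0 0 0 0 0 0; 1 0 0 0 0 0 0; 1 0 0 0 0 0 0",
)

```text
clock: 9.3
position: [0.4549, 0.0099, 0.1569]
ee_rot: [-1.937, 2.065, -0.443]
force: [0.2, 0.3, -0.4]
width: 0.084
```

```bash
python3 - <<'E'
from h import *
from scipy.spatial.transform import Rotation as Ro
d=shot('wrist','w4'); s=status.observe();print(s['position'],s['force'],s['joints'])
print(Ro.from_rotvec(s['ee_rot']).as_matrix().round(4))
P=xyz(d)*1000;z=d['z_map'];o=s['position']*1000
for v in range(180,262,4):
    u=[u for u in range(305,340) if 0<z[v,u]<.19 and abs(P[v,u,1]-o[1])<12]
    if u: print(v,u[0],u[-1],(P[v,u].mean(0)-o).round(1),P[v,u].mean(0).round(1))
f=rt(np.radians(-3.24),(.5508,-.0310)); print(proj(d,f((-.055,.041,.08))))
cv2.imwrite('pics/w4c.png',cv2.resize(d['pixels'][120:280,220:420,::-1],None,fx=4,fy=4,interpolation=2)[:600])
E
```

```text
[0.45462944 0.00976889 0.15669229] [-0.57996355  0.04340621  0.20183573] [-0.10257903  0.06954041 -0.15233223  2.39282176  0.47585033  0.31985034
 -2.31296935]
[[-0.0654 -0.9136  0.4012]
 [-0.9978  0.0563 -0.0345]
 [ 0.0089 -0.4026 -0.9153]]
224 319 325 [ 16.4  -2.1 -13.6] [471.1   7.7 143.1]
228 319 325 [13.9 -1.9 -9.3] [468.5   7.9 147.4]
232 319 326 [11.4 -1.9 -4.4] [466.1   7.8 152.3]
236 305 339 [ 8.9 -1.4  4.6] [463.6   8.4 161.3]
240 305 339 [ 6.8 -1.2  9. ] [461.4   8.6 165.7]
244 305 339 [ 4.8 -1.1 12.3] [459.4   8.7 169. ]
248 305 339 [ 2.9 -0.9 16. ] [457.5   8.9 172.7]
252 305 339 [ 1.  -0.8 19.5] [455.7   9.  176.2]
256 305 339 [-0.7 -0.6 22. ] [453.9   9.1 178.7]
260 305 339 [-2.4 -0.5 24.2] [452.2   9.3 180.9]
[311.83226831 195.57476238]
```

View pics/w4c.png

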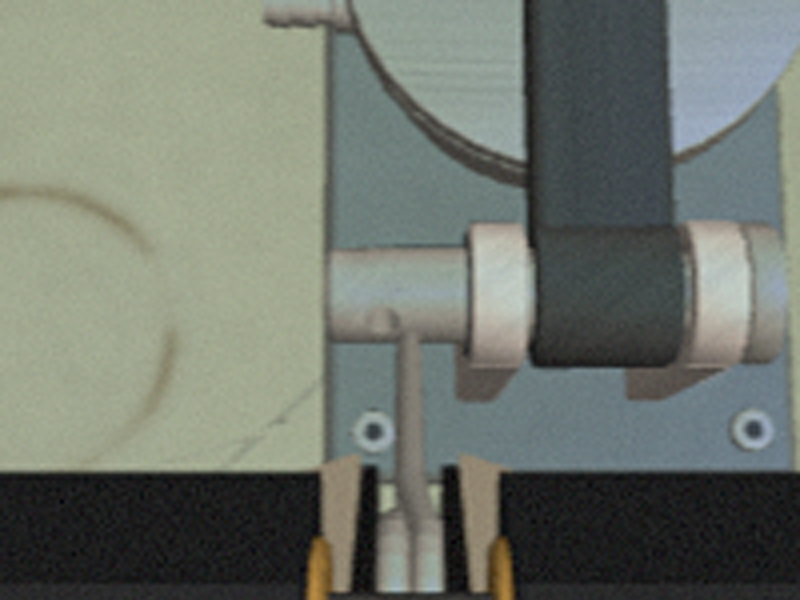

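The hole mouth is at crop (383,322) and the tip at (408,332), so the clip needs about 5 mm of +y. Seen from 10° in front, the hole leans about 45°. Now the 3D offsets from the same depth map.

```bash
python3 - <<'E'
from h import *
d=load('w4');P=xyz(d)*1000
for v in range(180,226,2): print(v,[tuple(int(k) for k in P[v,u].round(0)) for u in (308,315,316,320,322,324,330)])
E
```

```text
180 [(525, 17, 13), (524, 10, 15), (524, 9, 13), (524, 5, 14), (524, 3, 15), (524, 1, 14), (523, -4, 15)]
182 [(508, 15, 83), (507, 10, 85), (507, 9, 84), (507, 6, 85), (507, 5, 86), (507, 3, 84), (507, -1, 85)]
184 [(506, 15, 87), (506, 10, 87), (506, 9, 86), (505, 6, 86), (505, 5, 86), (505, 4, 87), (505, -1, 87)]
186 [(504, 15, 87), (504, 10, 89), (504, 9, 89), (503, 7, 89), (503, 5, 89), (503, 4, 88), (503, -1, 88)]
188 [(502, 15, 89), (502, 10, 89), (502, 10, 89), (502, 7, 90), (502, 5, 89), (502, 4, 88), (501, -1, 89)]
190 [(501, 15, 90), (501, 10, 89), (500, 10, 89), (500, 7, 90), (500, 5, 89), (500, 4, 89), (500, 0, 90)]
192 [(499, 16, 89), (499, 10, 90), (499, 10, 89), (499, 7, 89), (499, 5, 89), (499, 4, 90), (498, 0, 90)]
194 [(498, 16, 90), (498, 11, 88), (498, 10, 88), (497, 7, 90), (497, 6, 89), (497, 4, 90), (497, 0, 89)]
196 [(497, 16, 88), (496, 11, 88), (496, 10, 88), (496, 7, 87), (496, 6, 88), (496, 4, 88), (496, 0, 89)]
198 [(495, 16, 88), (496, 11, 79), (496, 10, 78), (495, 7, 87), (495, 6, 88), (494, 4, 88), (494, 0, 88)]
200 [(494, 16, 86), (494, 11, 81), (494
[... 682 characters left out ...]
, 7, 129), (480, 6, 127), (493, -2, 15)]
214 [(492, 18, 15), (492, 12, 15), (492, 11, 15), (478, 8, 130), (478, 7, 130), (478, 6, 131), (491, -2, 14)]
216 [(490, 19, 15), (490, 12, 14), (490, 11, 15), (477, 8, 133), (476, 7, 134), (476, 6, 134), (489, -2, 14)]
218 [(488, 19, 15), (488, 12, 14), (488, 11, 15), (475, 9, 136), (475, 7, 137), (475, 6, 136), (487, -2, 14)]
220 [(487, 19, 13), (486, 12, 14), (486, 11, 14), (474, 9, 138), (474, 8, 139), (474, 6, 139), (485, -2, 14)]
222 [(485, 19, 14), (484, 12, 15), (484, 11, 14), (472, 9, 141), (472, 8, 141), (472, 6, 141), (483, -2, 14)]
224 [(483, 19, 14), (482, 12, 18), (482, 11, 16), (471, 9, 142), (471, 8, 144), (471, 7, 143), (481, -2, 14)]
```

Emit:
jog_arm(
  commands="1 0.006 0.007 -0.022 0 0 0; 1 0.006 0.0067 -0.025 0 0 0; 1 0.0063 0 -0.025 0 0 0; 1 0 0 0 0 0 0; 1 0 0 0 0 0 0",
)

```text
clock: 9.85
position: [0.4595, 0.0138, 0.1346]
ee_rot: [-1.939, 2.065, -0.442]
force: [0.4, 0.7, 0.0]
width: 0.086
```

Emit:
jog_arm(
  commands="1 0.0025 0 -0.0043 0 0 0; 1 0.0025 0 -0.0043 0 0 0; 1 0.0025 0 -0.0043 0 0 0; 1 0 0 0 0 0 0; 1 0 0 0 0 0 0",
)

```text
clock: 10.35
position: [0.4617, 0.0138, 0.1306]
ee_rot: [-1.938, 2.065, -0.443]
force: [0.7, 1.2, -0.2]
width: 0.08
```

```bash
python3 - <<'E'
from h import *
d=shot('wrist','w5'); s=status.observe();print(s['position'],s['force'])
P=xyz(d)*1000
cv2.imwrite('pics/w5c.png',cv2.resize(d['pixels'][170:250,270:370,::-1],None,fx=7,fy=7,interpolation=2))
for v in range(186,226,2): print(v,[tuple(int(k) for k in P[v,u].round(0)) for u in (310,315,318,320,322,324,326,330)])
E
```

```text
[0.46171558 0.01382748 0.13062542] [0.48250925 0.12063753 0.67106348]
186 [(506, 17, 87), (506, 14, 87), (505, 12, 87), (506, 11, 86), (505, 10, 89), (505, 8, 87), (505, 7, 88), (505, 4, 86)]
188 [(504, 17, 87), (504, 14, 88), (504, 12, 88), (504, 11, 88), (504, 10, 87), (504, 8, 88), (503, 7, 89), (503, 5, 89)]
190 [(503, 18, 88), (502, 14, 89), (503, 12, 88), (502, 11, 89), (502, 10, 90), (502, 9, 90), (502, 7, 88), (502, 5, 89)]
192 [(501, 18, 89), (501, 14, 88), (501, 12, 89), (501, 11, 89), (501, 10, 89), (501, 9, 90), (501, 7, 88), (500, 5, 90)]
194 [(500, 18, 88), (500, 14, 89), (500, 13, 90), (500, 11, 89), (500, 10, 89), (499, 9, 90), (500, 7, 88), (499, 5, 89)]
196 [(499, 18, 89), (499, 15, 89), (498, 13, 90), (498, 11, 89), (498, 10, 90), (498, 9, 88), (498, 7, 88), (498, 5, 90)]
198 [(498, 18, 88), (497, 15, 88), (497, 13, 90), (497, 11, 88), (497, 10, 88), (497, 9, 89), (497, 8, 90), (497, 5, 88)]
200 [(496, 18, 88), (496, 15, 88), (496, 13, 88), (497, 11, 79), (497, 10, 78), (497, 9, 79), (496, 8, 88), (495, 5, 89)]
202 [(495, 18, 87), (495, 15, 89), (495, 13, 84), (496
[... 738 characters left out ...]
 12, 103), (485, 11, 105), (485, 10, 105), (495, 6, 14), (495, 3, 15)]
216 [(494, 20, 15), (494, 16, 15), (493, 13, 15), (484, 12, 106), (484, 11, 106), (483, 10, 106), (493, 6, 14), (493, 3, 13)]
218 [(492, 20, 14), (492, 16, 15), (492, 13, 14), (482, 12, 109), (482, 11, 111), (462, 14, 304), (491, 6, 14), (491, 3, 15)]
220 [(491, 20, 14), (490, 16, 14), (490, 13, 14), (481, 13, 110), (481, 11, 113), (481, 10, 112), (490, 6, 14), (489, 3, 14)]
222 [(489, 20, 15), (489, 16, 13), (488, 13, 13), (479, 13, 114), (479, 12, 114), (479, 10, 115), (488, 7, 15), (488, 3, 14)]
224 [(487, 20, 15), (487, 16, 15), (487, 14, 15), (478, 13, 117), (478, 12, 118), (478, 11, 119), (486, 7, 15), (486, 3, 15)]
```

View pics/w5c.png

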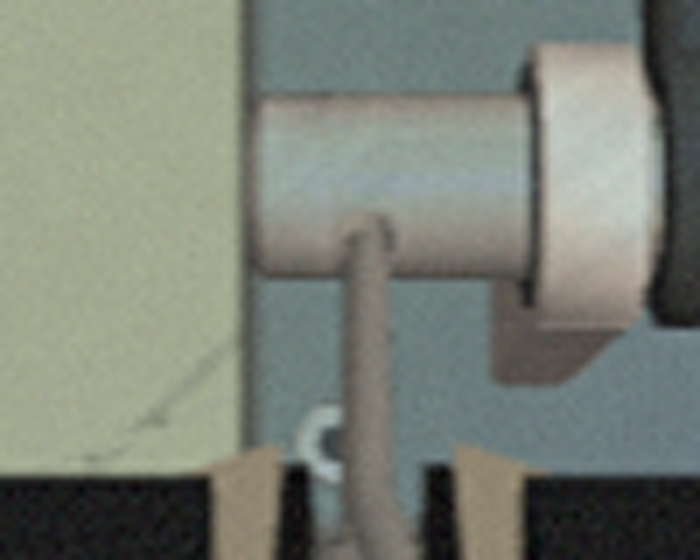

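The tip sits centred in the hole mouth, with the dark rim visible round it at (370,230). I'll insert along the leg.

Emit:
jog_arm(
  commands="1 0.0017 -0.001 -0.0029 0 0 0; 1 0.0017 0 -0.0029 0 0 0; 1 0.0017 0 -0.0029 0 0 0; 1 0.0017 0 -0.0029 0 0 0; 1 0 0 0 0 0 0",
)

```text
clock: 10.9
position: [0.4641, 0.0136, 0.1272]
ee_rot: [-1.938, 2.064, -0.443]
force: [1.3, 0.5, 0.6]
width: 0.086
```

Emit:
jog_arm(
  commands="1 0.018 -0.001 0.0115 0.0009 0.0166 0; 1 0.0195 -0.001 0.0097 0.0009 0.0166 0; 1 0.0205 -0.001 0.0077 0.0009 0.0166 0; 1 0 0 0 0 0 0; 1 0 0 0 0 0 0",
)

```text
clock: 11.4
position: [0.4814, 0.0088, 0.134]
ee_rot: [-2.089, 2.228, -0.185]
force: [2.2, 1.1, 0.3]
width: 0.084
```

Emit:
jog_arm(
  commands="1 0 0 0 0 0 0; 1 0 0 0 0 0 0; 1 0 0 0 0 0 0; 1 0 0 0 0 0 0; 1 0 0 0 0 0 0",
)

```text
clock: 11.9
position: [0.4809, 0.009, 0.1347]
ee_rot: [-2.092, 2.228, -0.182]
force: [2.0, 0.1, 2.3]
width: 0.081
```

```bash
python3 - <<'E'
from h import *
from scipy.spatial.transform import Rotation as Ro
d=shot('wrist','w6'); s=status.observe();print(s['position'],s['force'],s['joints'].round(3))
print(Ro.from_rotvec(s['ee_rot']).as_matrix().round(4))
P=xyz(d)*1000
cv2.imwrite('pics/w6c.png',cv2.resize(d['pixels'][170:250,270:370,::-1],None,fx=7,fy=7,interpolation=2))
for v in range(186,236,3): print(v,[tuple(int(k) for k in P[v,u].round(0)) for u in (310,315,318,320,322,324,326,330)])
E
```

```text
[0.48092798 0.00898328 0.13462817] [ 2.42006758 -0.94268512  2.31770318] [ 0.056  0.26  -0.272  2.128  0.216  0.643 -2.003]
[[-0.0651 -0.9881  0.1391]
 [-0.9976  0.0612 -0.032 ]
 [ 0.0231 -0.1409 -0.9898]]
186 [(507, 14, 14), (506, 10, 14), (506, 7, 14), (506, 5, 13), (506, 4, 14), (506, 2, 15), (506, 0, 14), (505, -3, 14)]
189 [(504, 14, 14), (504, 10, 15), (503, 7, 13), (503, 5, 14), (503, 4, 14), (503, 2, 15), (503, 0, 14), (503, -3, 14)]
192 [(508, 13, 83), (508, 10, 84), (508, 8, 84), (507, 6, 84), (507, 5, 84), (507, 4, 85), (507, 3, 85), (507, 0, 84)]
195 [(506, 13, 87), (506, 10, 87), (506, 8, 87), (506, 7, 87), (506, 5, 88), (505, 4, 85), (505, 3, 86), (505, 0, 87)]
198 [(504, 13, 88), (504, 10, 86), (504, 8, 89), (504, 7, 89), (504, 5, 87), (504, 4, 89), (504, 3, 88), (504, 0, 89)]
201 [(503, 13, 88), (502, 10, 88), (502, 8, 90), (502, 7, 90), (502, 6, 89), (502, 4, 88), (502, 3, 89), (502, 0, 88)]
204 [(501, 13, 88), (500, 10, 89), (500, 8, 90), (500, 7, 89), (500, 6, 89), (500, 4, 89), (500, 3, 89), (500, 1, 88)]
207 [(499, 13, 89), (499, 10, 90), (498, 8, 88), (498, 7, 8
[... 453 characters left out ...]
(478, 9, 14), (493, 8, 105), (493, 7, 105), (493, 5, 105), (477, 2, 13), (477, -1, 14)]
222 [(476, 16, 19), (476, 12, 18), (475, 9, 13), (492, 8, 109), (493, 7, 110), (492, 6, 109), (475, 2, 15), (474, -1, 13)]
225 [(473, 16, 13), (473, 12, 14), (473, 9, 16), (491, 8, 112), (492, 7, 114), (491, 6, 114), (472, 2, 15), (472, -1, 16)]
228 [(470, 16, 14), (470, 12, 15), (470, 9, 13), (491, 8, 118), (491, 7, 118), (491, 6, 119), (469, 3, 15), (469, -1, 13)]
231 [(465, 17, 0), (465, 12, 2), (464, 10, 1), (490, 8, 123), (490, 7, 124), (490, 6, 123), (489, 5, 120), (464, -1, 1)]
234 [(492, 13, 137), (462, 13, 0), (461, 10, 0), (489, 8, 127), (490, 7, 129), (490, 6, 129), (488, 5, 123), (461, -1, 0)]
```

View pics/w6c.png

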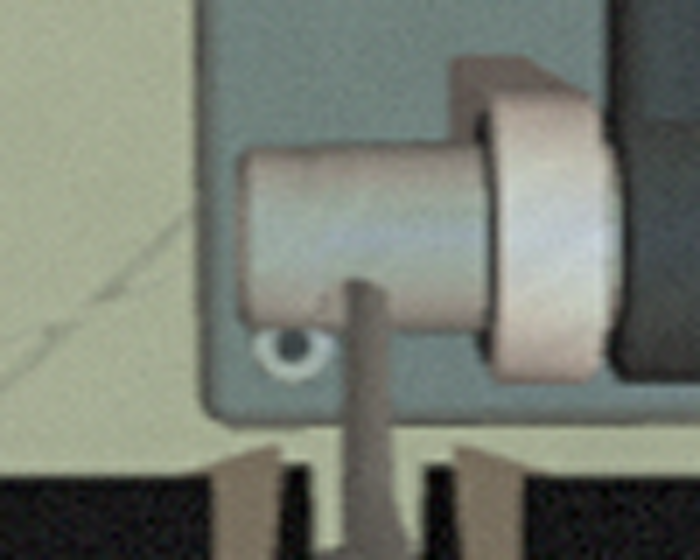

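The rotation drifted in y, so the tip has slipped out. It is at (365,285) and the hole mouth is at (325,305), about 4.3 mm to +y. I'll lift, shift and re-enter, then turn in slower steps.

Emit:
jog_arm(
  commands="1 0 0 0.02 0 0 0; 1 -0.004 0.01 0 0.0019 0 0; 1 0 0 0 0.0019 0 0; 1 0 0 0 0 0 0; 1 0 0 0 0 0 0",
)

```text
clock: 12.45
position: [0.4794, 0.0115, 0.1403]
ee_rot: [-2.079, 2.221, -0.154]
force: [-0.4, -1.1, 0.5]
width: 0.082
```

```bash
cat > look.py <<'E'
from h import *
import sys
from scipy.spatial.transform import Rotation as Ro
n=sys.argv[1]
d=shot('wrist',n); s=status.observe();print(s['position'].round(4),s['force'].round(1),s['ft_torque'].round(2))
R=Ro.from_rotvec(s['ee_rot']).as_matrix();print('x',R[:,0].round(3),'z',R[:,2].round(3))
P=xyz(d)*1000;z=d['z_map']
# leg: pixels well above pin (z 93..135)
for lo in range(90,135,6):
    m=(P[...,2]>=lo)&(P[...,2]<lo+6)&(z>0)&(abs(P[...,1]-8)<12)&(abs(P[...,0]-495)<22)
    m[:,:312]=0;m[:,333:]=0;m[233:]=0
    if m.sum()>2:print('leg',lo,m.sum(),P[m].mean(0).round(1))
# pin surface deficit -> hole
xc=499.7-0.0566*(P[...,1]-12.5)*-1
r=np.hypot(P[...,0]-xc,P[...,2]-80)
m=(abs(P[...,0]-499)<9.5)&(P[...,1]>-3)&(P[...,1]<20)&(P[...,2]>70)&(r<7.3)&(z>0)
v,u=np.nonzero(m);print('hole px',m.sum(),u.mean(),v.mean(),P[m].mean(0).round(1),P[m].min(0).round(1),P[m].max(0).round(1))
E
python3 look.py w7
```

```text
[0.4794 0.0116 0.1403] [-0.9 -0.6  0.2] [-0.07  0.31 -0.01]
x [-0.066 -0.998 -0.   ] z [ 0.138 -0.009 -0.99 ]
leg 90 28 [496.4   8.8  91.6]
leg 96 20 [493.2   9.4  98.9]
leg 102 19 [492.1   9.2 104.9]
leg 108 22 [491.2   9.5 111.1]
leg 114 21 [490.    9.6 116.8]
leg 120 33 [489.    9.6 123. ]
leg 126 19 [488.3   9.8 128. ]
hole px 25 325.48 207.08 [494.8   7.2  82.9] [493.4   4.2  80.1] [502.   17.4  86.8]
```

```bash
python3 - <<'E'
from h import *
d=load('w7')
cv2.imwrite('pics/w7c.png',cv2.resize(d['pixels'][170:250,270:370,::-1],None,fx=7,fy=7,interpolation=2))
E
```

```text
(no output)
```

View pics/w7c.png

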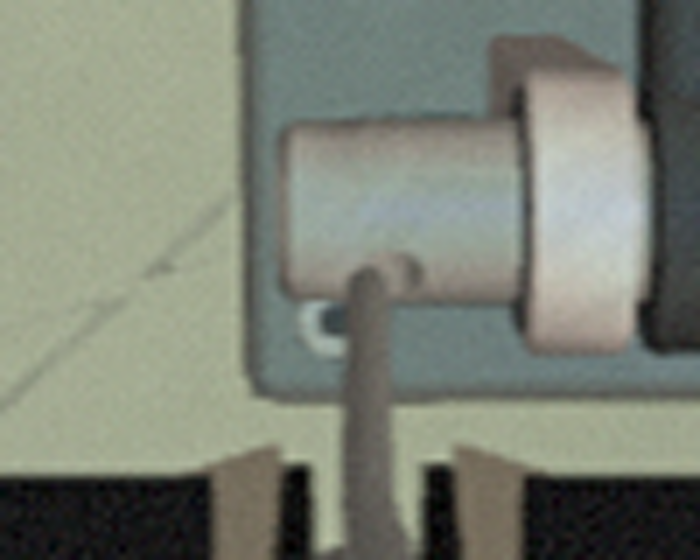

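Emit:
jog_arm(
  commands="1 0.001 -0.0057 0 0 0 0; 1 0.001 0 -0.008 0 0 0; 1 0.001 0 -0.007 0 0 0; 1 0.001 0 -0.004 0 0 0; 1 0 0 0 0 0 0",
)

```text
clock: 13.0
position: [0.4814, 0.0102, 0.1348]
ee_rot: [-2.079, 2.22, -0.155]
force: [1.8, -1.6, 1.0]
width: 0.085
```

Emit:
jog_arm(
  commands="1 0.0005 0 -0.0035 0 0 0; 1 0.0005 0 -0.0035 0 0 0; 1 0.0005 0 -0.0035 0 0 0; 1 0 0 0 0 0 0; 1 0 0 0 0 0 0",
)

```text
clock: 13.5
position: [0.4817, 0.0103, 0.1317]
ee_rot: [-2.079, 2.22, -0.155]
force: [3.1, -1.1, 0.3]
width: 0.085
```

```bash
python3 look.py w8
```

```text
[0.4816 0.0102 0.1317] [ 3.7 -0.7  0. ] [-0.27 -0.87 -0.04]
x [-0.065 -0.998 -0.001] z [ 0.139 -0.008 -0.99 ]
leg 90 30 [497.6   8.3  92.1]
leg 96 21 [495.2   7.8  99.1]
leg 102 29 [494.   8. 105.]
leg 108 25 [492.9   8.  111. ]
leg 114 35 [491.6   8.2 117. ]
leg 120 15 [491.1   8.4 121.7]
hole px 13 322.6923076923077 211.76923076923077 [495.6   7.9  83.6] [493.2   4.   81.2] [505.8  17.4  86.7]
```

Emit:
jog_arm(
  commands="1 0.003 0 0 0 0 0; 1 0.003 0 0 0 0 0; 1 0.003 0 0 0 0 0; 1 0.003 0 0 0 0 0; 1 0 0 0 0 0 0",
)

```text
clock: 14.05
position: [0.4839, 0.0101, 0.131]
ee_rot: [-2.081, 2.221, -0.152]
force: [-2.1, -0.5, -0.2]
width: 0.084
```

```bash
python3 look.py w9
```

```text
[0.4839 0.0101 0.131 ] [-2.6  0.2 -0.4] [-0.12  0.73  0.04]
x [-0.065 -0.998 -0.   ] z [ 0.136 -0.009 -0.991]
leg 90 29 [499.1   7.9  91.6]
leg 96 24 [496.7   7.8  98.7]
leg 102 24 [495.5   7.7 104.9]
leg 108 29 [494.4   8.  110.9]
leg 114 30 [493.3   8.  117. ]
leg 120 8 [492.9   8.3 121.1]
hole px 19 320.1578947368421 213.94736842105263 [496.5   9.4  84.3] [493.7   4.5  80.6] [503.1  17.7  87.1]
```

Emit:
jog_arm(
  commands="1 0.004 0 0.0005 0.0002 0.003 0; 1 0.004 0 0.0005 0.0002 0.003 0; 1 0.004 0 0.0005 0.0002 0.003 0; 1 0.004 0 0.0005 0.0002 0.003 0; 1 0.004 0 0.0005 0.0002 0.003 0",
)

```text
clock: 14.6
position: [0.4907, 0.0099, 0.1321]
ee_rot: [-2.127, 2.272, -0.047]
force: [-4.9, -1.9, -0.9]
width: 0.084
```

```bash
python3 look.py w10
```

```text
[0.4915 0.0099 0.1323] [-2.9 -1.1 -0.2] [-0.5   1.09 -0.08]
x [-0.066 -0.998 -0.001] z [ 0.042 -0.002 -0.999]
leg 90 31 [500.4   6.7  92. ]
leg 96 26 [499.9   7.7  99.3]
leg 102 23 [499.5   7.9 105.3]
leg 108 25 [499.    7.8 110.8]
leg 114 29 [498.7   7.9 116.8]
leg 120 8 [498.6   8.2 120.6]
hole px 17 323.1764705882353 216.23529411764707 [497.    7.8  83.7] [493.7   4.1  79.9] [504.8  17.9  85.9]
```

Emit:
jog_arm(
  commands="1 0.0045 0 0 0.0001 0.003 0; 1 0.0045 0 0 0.0001 0.003 0; 1 0.0045 0 0 0.0001 0.003 0; 1 0.002 0 0 0 0 0; 1 0 0 -0.003 0 0 0",
)

```text
clock: 15.15
position: [0.496, 0.0101, 0.1315]
ee_rot: [2.142, -2.287, -0.012]
force: [-3.1, -2.7, 1.1]
width: 0.082
```

Emit:
jog_arm(
  commands="1 0 0 -0.003 0 0 0; 1 0 0 -0.003 0 0 0; 1 0 0 -0.003 0 0 0; 1 0 0 0 0 0 0; 1 0 0 0 0 0 0",
)

```text
clock: 15.65
position: [0.4957, 0.0102, 0.1288]
ee_rot: [2.142, -2.287, -0.012]
force: [-1.3, -1.8, -0.8]
width: 0.081
```

```bash
python3 look.py w11
```

```text
[0.4957 0.0102 0.1288] [-1.  -3.7 -1.2] [-0.73  0.65 -0.  ]
x [-0.065 -0.998  0.001] z [-0.011 -0.    -1.   ]
leg 90 22 [501.1   8.9  92.5]
leg 96 25 [501.8   8.2  99.2]
leg 102 22 [501.8   8.  105.2]
leg 108 26 [501.9   8.3 110.9]
leg 114 8 [502.3   8.5 115.2]
hole px 17 326.6470588235294 220.52941176470588 [497.2   6.1  82.4] [495.9   4.6  76.6] [504.8  17.4  86.7]
```

Emit:
jog_arm(
  commands="1 0 -0.002 -0.004 0 0 0; 1 0 0 -0.005 0 0 0; 1 0 0 -0.005 0 0 0; 1 0 0 -0.005 0 0 0; 1 0 0 -0.005 0 0 0",
)

```text
clock: 16.2
position: [0.4951, 0.0099, 0.1214]
ee_rot: [2.142, -2.286, -0.013]
force: [-4.9, -0.4, 2.6]
width: 0.088
```

Emit:
jog_arm(
  commands="1 -0.001 0 -0.004 0 0 0; 1 -0.001 0 -0.004 0 0 0; 1 0 0 -0.004 0 0 0; 1 0 0 -0.004 0 0 0; 1 0 0 0 0 0 0",
)

```text
clock: 16.7
position: [0.4946, 0.0097, 0.1162]
ee_rot: [2.142, -2.286, -0.014]
force: [-3.8, -0.6, -5.2]
width: 0.086
```

```bash
python3 look.py w12
```

```text
[0.4946 0.0097 0.1163] [-4.3  0.2 -4.6] [ 0.01  0.95 -0.02]
x [-0.065 -0.998  0.001] z [-0.013 -0.    -1.   ]
leg 90 29 [500.3   8.1  92.5]
leg 96 22 [500.5   7.8  98.8]
leg 102 4 [501.    8.  102.6]
hole px 34 323.1470588235294 223.5 [499.    7.7  83.4] [496.6   4.3  75.1] [506.3  17.9  87.1]
```

Emit:
jog_arm(
  commands="1 0 0 -0.004 0 0 0; 1 0 0 -0.004 0 0 0; 1 0 0 -0.004 0 0 0; 1 0 0 -0.004 0 0 0; 1 0 0 0 0 0 0",
)

```text
clock: 17.25
position: [0.4954, 0.0097, 0.112]
ee_rot: [2.142, -2.287, -0.012]
force: [-2.5, 0.3, -2.6]
width: 0.08
```

Emit:
jog_arm(
  commands="1 0 0 -0.004 0 0 0; 1 0 0 -0.004 0 0 0; 1 0 0 0 0 0 0; 1 0 0 0 0 0 0; 1 0 0 0 0 0 0",
)

```text
clock: 17.75
position: [0.4948, 0.0097, 0.1099]
ee_rot: [2.142, -2.286, -0.012]
force: [-6.6, -0.5, 6.7]
width: 0.081
```

```bash
python3 look.py w13; python3 - <<'E'
from h import *
d=load('w13'); f=rt(np.radians(-3.24),(.5508,-.0310))
s=shot('scene','s13'); us,vs=proj(s,f((-.055,.041,.09))).round().astype(int)
im=np.zeros((560,800,3),np.uint8)
im[:280,:350]=cv2.resize(d['pixels'][170:250,270:370,::-1],(350,280),interpolation=2)
im[:,360:800]=cv2.resize(s['pixels'][vs-35:vs+21,us-22:us+22,::-1],(440,560),interpolation=2)
cv2.imwrite('pics/c13.png',im)
E
```

```text
[0.4949 0.0097 0.11  ] [-6.2 -0.2  4.8] [-0.04  1.6   0.04]
x [-0.065 -0.998  0.001] z [-0.012 -0.    -1.   ]
leg 90 26 [500.6   8.4  92.5]
hole px 34 323.79411764705884 227.11764705882354 [499.3   7.3  83.5] [496.6   4.4  76.2] [506.   17.3  87.2]
```

View pics/c13.png

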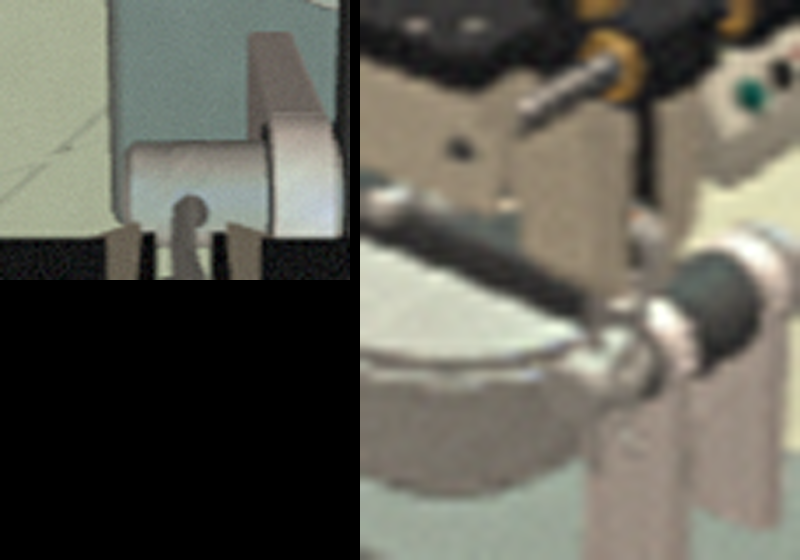

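The hole area shows the leg in the pin at (190,205). The z-force went from a pull-in of -4.6 N, through zero, to +6.7 N at TCP z = 0.110, which is about where the seated height should be. I'll relax the sideways load, release and check.

Emit:
jog_arm(
  commands="1 -0.003 0 0 0 0 0; 1 0 0 0 0 0 0; 0.6 0 0 0 0 0 0; 0.6 0 0 0 0 0 0; 0.6 0 0 0 0 0 0",
)

```text
clock: 18.35
position: [0.4949, 0.0098, 0.1097]
ee_rot: [2.143, -2.287, -0.011]
force: [-0.9, -0.9, -0.4]
width: 0.197
```

Emit:
jog_arm(
  commands="0.6 0 0 0.03 0 0 0; 0.6 0 0 0.06 0 0 0; 0.6 -0.05 0 0.1 0 0 0; 0.6 -0.1 0 0.1 0 0 0; 0.6 0 0 0 0 0 0",
)

```text
clock: 18.85
position: [0.4485, 0.01, 0.2003]
ee_rot: [2.145, -2.288, -0.007]
force: [2.0, -1.0, 0.5]
width: 0.201
```

Emit:
jog_arm(
  commands="0.6 -0.05 0 0.03 0 0 0; 0.6 0 0 0 0 0 0; 0.6 0 0 0 0 0 0; 0.6 0 0 0 0 0 0; 0.6 0 0 0 0 0 0",
)

```text
clock: 19.35
position: [0.4345, 0.0096, 0.2051]
ee_rot: [2.141, -2.286, -0.013]
force: [0.9, -1.0, -0.1]
width: 0.199
```

```bash
python3 - <<'E'
from h import *
d=shot('wrist','w14'); s=status.observe();print(s['position'],s['force'],s['width'])
P=xyz(d)*1000;z=d['z_map']
m=(z>0)&(P[...,2]>93)&(P[...,2]<145)&(abs(P[...,0]-492)<30)&(P[...,1]>1)&(P[...,1]<22);m[235:]=0
for lo in range(93,140,5):
    k=m&(P[...,2]>=lo)&(P[...,2]<lo+5)
    if k.sum():Q=P[k];print(lo,k.sum(),Q.min(0).round(1),Q.max(0).round(1))
v,u=np.nonzero(m);print(u.mean(),v.mean())
k=(abs(P[...,2]-88)<2.5)&(abs(P[...,0]-499)<9)&(P[...,1]>-3)&(P[...,1]<25);print('pin end y',P[k][:,1].max(),'x',P[k][:,0].min(),P[k][:,0].max())
f=rt(np.radians(-3.24),(.5508,-.0310)); a,b=proj(d,f((-.055,.041,.1))).round().astype(int);print(a,b)
r0=max(b-50,0);c=cv2.resize(d['pixels'][r0:r0+100,a-50:a+70,::-1],None,fx=4,fy=4,interpolation=2)
s=shot('scene','s14');us,vs=proj(s,f((-.055,.041,.09))).round().astype(int)
e=cv2.resize(s['pixels'][vs-30:vs+20,us-20:us+20,::-1],(320,400),interpolation=2)
cv2.imwrite('pics/c14.png',np.hstack([c,e]))
E
```

```text
[0.43440423 0.00966634 0.20507618] [ 1.32964023 -0.63993716  0.13286181] 0.2025822684075231
93 2 [499.8   6.6  93.3] [500.    8.9  96.3]
98 2 [500.    7.3 101.1] [500.1   8.  101.9]
108 1 [499.6   8.7 109.8] [499.6   8.7 109.8]
113 2 [499.1   7.9 114.1] [499.7   8.6 115.5]
118 6 [498.6   6.4 118.1] [499.8   9.2 122.9]
123 51 [478.3   4.4 123.1] [499.5  13.2 128. ]
128 270 [479.2   4.5 128. ] [498.   13.1 133. ]
133 41 [484.4   5.2 133. ] [493.3  11.9 134.4]
316.552 131.8
pin end y 17.997421046502016 x 492.05981344640554 507.2364048614183
311 118
```

View pics/c14.png

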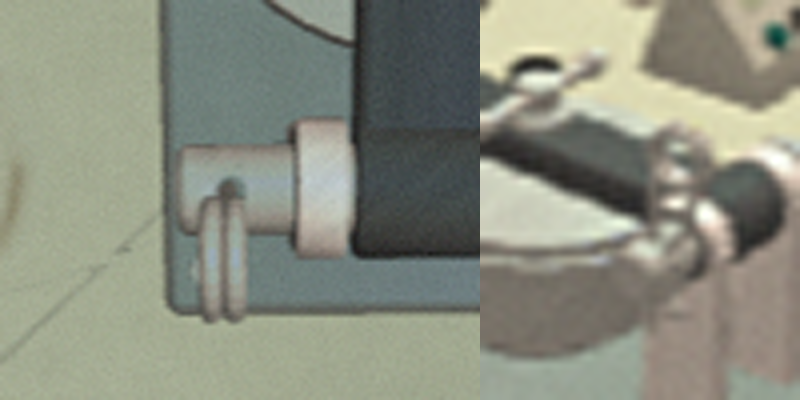

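The clip stands upright on the pin. The eye's top measures 133–134 mm (133 expected), and its centre is about 9–10 mm in front of the pin axis, as it should be. Before handing in, a quick numeric check that the pin is still home.

```bash
python3 - <<'E'
from h import *
def meas(fn):
    d=load(fn);P=xyz(d)*1000;z=d['z_map'];c,s=np.cos(np.radians(-3.24)),np.sin(np.radians(-3.24))
    Y=-s*(P[...,0]-550.8)+c*(P[...,1]+31);X=c*(P[...,0]-550.8)+s*(P[...,1]+31)
    pin=(z>0)&(abs(P[...,2]-87.5)<2.2)&(abs(X+54)<6); ear=(z>0)&(P[...,2]>91.5)&(P[...,2]<97)&(abs(X+54)<5)
    y=Y[ear]; print(fn,'free end',np.percentile(Y[pin],99.5).round(1),'ear faces',np.percentile(y[y<35],[.5,99.5]).round(1),'head',np.percentile(Y[pin],.5).round(1))
for n in('w3','w4','w14'): meas(n)
s=viewer.get_image('scene')['pixels'].astype(int);a=load('s0')['pixels'].astype(int)
D=(abs(s-a).sum(2)>60);print([ (n,D[v0:v1,u0:u1].mean().round(3)) for n,v0,v1,u0,u1 in(('jar',195,240,233,258),('beaker',255,293,195,226),('petri',236,256,245,273),('spanner',180,225,398,432))])
E
```

```text
w3 free end 48.9 ear faces [-34.6  21.9] head -18.2
w4 free end 48.8 ear faces [-34.5  22. ] head -18.2
w14 free end 45.8 ear faces [-37.3  22.2] head -31.3
[('jar', np.float64(0.0)), ('beaker', np.float64(0.0)), ('petri', np.float64(0.0)), ('spanner', np.float64(0.0))]
```

The check shows the pin has backed out about 3 mm. The free end is now 23.6 mm from the ear instead of 27.0, and the head has shifted by about as much. The clip moves with the pin, so I'll push the head home again.

Emit:
jog_arm(
  commands="1 0.04 -0.12 0 0 0 0; 1 0.05 -0.12 0 0 0 0; 1 0.05 -0.12 0 0 0 0; 1 0.05 -0.125 0 0 0 0; 1 0 0 -0.1 0 0 0",
)

```text
clock: 20.0
position: [0.495, -0.1424, 0.1778]
ee_rot: [2.135, -2.296, -0.0]
force: [0.5, -0.3, -0.7]
width: 0.002
```

Emit:
jog_arm(
  commands="1 0 0 -0.12 0 0 0; 1 0 0 -0.12 0 0 0; 1 0 0 -0.1 0 0 0; 1 0 0 0 0 0 0; 1 0 0 0 0 0 0",
)

```text
clock: 20.5
position: [0.4912, -0.1358, 0.0738]
ee_rot: [2.142, -2.286, -0.014]
force: [-0.3, -0.9, 0.7]
width: 0.005
```

Emit:
jog_arm(
  commands="1 0.001 0.045 -0.002 0 0 0; 1 0.001 0.045 -0.002 0 0 0; 1 0.001 0.045 0 0 0 0; 1 0 0.025 0 0 0 0; 1 0 0 0 0 0 0",
)

```text
clock: 21.0
position: [0.4923, -0.0859, 0.0728]
ee_rot: [2.146, -2.284, -0.012]
force: [-0.5, -0.6, 0.1]
width: 0.004
```

Emit:
jog_arm(
  commands="1 0 0.01 0 0 0 0; 1 0 0.01 0 0 0 0; 1 0 0.01 0 0 0 0; 1 0 0 0 0 0 0; 1 0 0 0 0 0 0",
)

```text
clock: 21.5
position: [0.4921, -0.0792, 0.0724]
ee_rot: [2.141, -2.287, -0.012]
force: [0.5, -2.5, 0.5]
width: 0.003
```

Emit:
jog_arm(
  commands="1 0 0.006 0 0 0 0; 1 0 0.006 0 0 0 0; 1 0 0.006 0 0 0 0; 1 0 0 0 0 0 0; 1 0 0 0 0 0 0",
)

```text
clock: 22.0
position: [0.492, -0.0783, 0.0725]
ee_rot: [2.135, -2.289, -0.007]
force: [0.6, -18.3, 1.3]
width: 0.0
```

Emit:
jog_arm(
  commands="1 0 -0.03 0 0 0 0; 1 0 -0.08 0 0 0 0; 1 0 -0.08 0.1 0 0 0; 1 -0.05 0 0.16 0 0 0; 1 -0.1 0.06 0.16 0 0 0",
)

```text
clock: 22.5
position: [0.4524, -0.117, 0.192]
ee_rot: [2.138, -2.291, -0.012]
force: [0.4, 0.3, 1.4]
width: 0.004
```

Emit:
jog_arm(
  commands="1 -0.04 0.13 0.05 0 0 0; 1 0 0.13 0 0 0 0; 1 0 0.13 0 0 0 0; 1 0 0 0 0 0 0; 1 0 0 0 0 0 0",
)

```text
clock: 23.0
position: [0.4396, 0.0026, 0.2055]
ee_rot: [2.145, -2.283, -0.013]
force: [0.1, -0.3, -0.0]
width: 0.006
```

```bash
python3 - <<'E'
from h import *
shot('wrist','w15');print(status.observe()['position'])
d=load('w15')
def meas(fn):
    d=load(fn);P=xyz(d)*1000;z=d['z_map'];c,s=np.cos(np.radians(-3.24)),np.sin(np.radians(-3.24))
    Y=-s*(P[...,0]-550.8)+c*(P[...,1]+31);X=c*(P[...,0]-550.8)+s*(P[...,1]+31);Z=P[...,2]
    pin=(z>0)&(abs(Z-87.5)<2.2)&(abs(X+54)<6); ear=(z>0)&(Z>91.5)&(Z<97)&(abs(X+54)<5)
    eye=(z>0)&(Z>118)&(Z<136)&(abs(X+62)<18)&(abs(Y-40)<14);eye[235:]=0
    y=Y[ear]; print(fn,'free end',np.percentile(Y[pin],99.5).round(1),'ear',np.percentile(y[y<30],[.5,99.5]).round(1),'eye X,Y,Z',[np.percentile(q[eye],[1,99]).round(1) for q in(X,Y,Z)])
    up=eye&(Z>128); A=np.c_[X[up]-X[up].mean(),Y[up]-Y[up].mean()]
    w,V=np.linalg.eigh(A.T@A); print('eye long axis deg from filter x',np.degrees(np.arctan2(V[1,1],V[0,1])))
for n in('w14','w15'): meas(n)
E
```

```text
[0.43963802 0.00148567 0.20535527]
w14 free end 45.8 ear [-37.3  22.2] eye X,Y,Z [array([-74.5, -53.6]), array([32.4, 40. ]), array([122.3, 133.8])]
eye long axis deg from filter x 179.35984465372246
w15 free end 48.8 ear [-34.3  22. ] eye X,Y,Z [array([-74.2, -53.4]), array([35.4, 43.2]), array([123.1, 133.6])]
eye long axis deg from filter x 178.42353821466116
```

```bash
python3 -c "
from cell import arm;print(arm.sign_off())"
```

```text
the job is handed in; nothing more can be done
None
```

The pin is home, the clip is seated and snapped round it, and I handed the job in at about 23 s. The hand-in gives no verdict.

**What I did:** I pushed the pin to its hard stop and gripped the clip by its eye. I entered the hole mouth, which leaned about 45° to the front, turned the pin upright with the leg, and pressed the clip down until it snapped.

**What did not go cleanly:**
- **First turn:** the tool drifted about 4 mm in y and the tip slipped out of the mouth. I lifted, re-entered and turned more slowly.
- **Pin backed out:** the check after release showed the pin had moved out about 3 mm. I pushed the head home again with the clip on it, back to the same stop.

**Last checks:**

| Check | Result |
|---|---|
| Free end to ear face | 26.8 mm (27 mm when home) |
| Top of the clip's eye | about 133.6 mm (133 mm when seated) |
| Clip's plane, off square to the pin | about 2° |
| Sideways offset of the eye from the hole | about 1.5 mm towards the pin's free end; limit 4 mm |
| Highest force read while handling the clip | about 7 N at the pin (12 N while gripping it in the block) |
| Jar, beaker, petri dish and spanner | no change in the scene image after release; not looked at again after the second push |
| Gripper at hand-in | about 10 cm clear of the pin, touching nothing |

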